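# Clamp the jam jar on the one-handed prep board and take off its lid

### The arm

A 7-joint arm with a two-finger parallel gripper is mounted at the origin on a cart in front of the work surface, level with it; the furniture and walls round the work are solid. World frame = base frame: x ahead of the robot, y to its left, z up, the work surface at z = 0. Lengths are in m, angles in degrees, forces in N, time in s.
With the tool pointing down it reaches from about 0.4 to 0.85 m from the base axis. Payload 4.5 kg.
Tool frame: the origin (TCP) lies on the mounting face of the last link; the fingertips stand 166 mm ahead of it and the grasp point (between the pads) lies 147 mm ahead of it (manip.pinch_z is the distance from the TCP to the grasp point, in m); z points along the fingers, y is the line along which they close (so a half turn about z gives the same grasp; the last joint's range is limited). The gripper opens to 88 mm and grips with 3 to 60 N. Pads are 18 mm wide; open, the fingers measure 123 mm over their backs; the gripper's body (75 mm by 187 mm) begins 45 mm behind the grasp point.
Start: joints at [1.937, 39.483, -11.15, 89.685, 9.013, 51.709, -12.324], TCP at [0.625, 0, 0.405] pointing down, gripper open.
Joint ranges: [-172.22, 172.22], [-26.19, 119.32], [-84.43, 86.54], [7.71, 146.69], [-57.33, 237.33], [2.42, 119.75], [-152.13, 152.13]. Speed limits (degrees/s): [147.25, 147.25, 180, 180, 180, 180, 180].

### API

Orientations are given as a 3x3 rotation matrix whose columns are the frame's x, y, z axes.
In Python, from rig import get_obs, optics, manip gives the robot as it stands.
- The arm moves only by the shell command python3 -m creep 'ROWS' [OPENING]. ROWS is JSON, a list of rows, each an object with "dp": the shift along the world's x, y, z in units of 20 mm (1.0 is 20 mm), a list of three; "delta_rot": the turn, a rotation vector about the world's x, y, z in units of 0.08 rad (1.0 is 0.08 rad), a list of three. A call has exactly 8 rows; each row shifts and turns the commanded pose from where the row before left it; what a row does not reach is not made up. A row lasts 1/8 s, in which the tool goes at most 62.5 mm and 10.7 degrees, less where a joint would pass 70% of its speed; a pose out of reach is approached as far as the arm can. A call with a number of a shift or a turn outside -1 to 1 is refused whole. A call with a gripper value outside its range is refused whole. OPENING is the finger opening in mm, from 0 to 88.1, set as the call begins (- or left out, the last holds). The fingers move at their own pace and stop on an object; the grip force is fixed at half the most. Time passes only in rows, so rows that do not move let the fingers close, or fill a call up. It gives the time, the measured TCP pose, the force, the opening and the grip force at its end, in the units of the state.
- get_obs(): the state, without advancing time (a new reading comes with each control period).
- optics.capture(name): name is "scene" or "side" or "wrist"; returns a dict with "pixels" (480x640x3 uint8, red, green, blue), "range_z" (480x640 float32, m along the optical axis (not along the pixel's ray), 0 where there is no reading), "fov_y" (degrees; the focal length in pixels is half the picture's height over the tangent of half this angle, whatever the lens; pixels are square), "cx", "cy" (the principal point, pixels), "k1" (the pictures are not rectified: a ray, as slopes to the right and down, at radius r is drawn at 1 + k1 r^2 times it, then the intrinsics apply), "xyz" and "attitude" of the camera in the world; the wrist camera has in their place "T_tool_cam" (4x4, takes a point from camera to tool coordinates, whose origin is the TCP and whose axes are the flange's). Camera axes: x right, y down, z forward; pixel columns grow to the right and rows downward; lengths in m; the calibration is good to about 2 mm. A picture is of the moment at which its call begins: read the wrist's pose just before it.
- manip.close_job(): hands the job in; it is judged then, once.
The state is a dict: "t": time; "joints": joint angles; "joint_velocities": joint speeds; "tau": joint torques, N m; "tool_pos": TCP position; "orientation": TCP orientation; "wrist_force": force on the tool from outside, world axes, zero at the start; "wrist_torque": the same for the moment, N m; "finger_gap": finger opening in m; "finger_force": force on a finger pad.
Only numpy, scipy, OpenCV 4.12 (cv2) and the standard library are available. Lean on these libraries where they do the work, as an engineer would, in place of code of your own. Each camera call takes 0.05 s, during which the arm holds its last target. There are 200 camera calls.

### The job

The jam jar stands loosely in the clamp of the one-handed preparation board. Flip the clamp's red cam lever over and fully down so that the jar is gripped, then unscrew the tight gold lid anticlockwise (seen from above), just under a quarter turn until its threads let go and no further, so that the jar neither turns nor is pulled out of the clamp, and lift it straight off. Finish while still holding the lid level and centred over the jar, its lower edge one to three centimetres above the mouth, with the lever still locked down and everything else left where it was.

Things in the scene. Friction and masses are not known exactly. Their poses are not given: they have to be found in the camera images.
- clamp_board: Light wooden board 150 x 225 x 22 mm, stuck to the worktop, carrying a white clamp. Origin: centre of its underside; z up, top surface at z = 22 mm. The jaws slide along its y axis: fixed V jaw at the -y end, sprung V jaw in the middle, cam lever towards +y. Both jaws are 40 mm tall (to z = 62 mm). The jar stands at about x = 0, y = -51 mm.
- lever_pivot (a point): Axis of the cam lever, parallel to the board's x axis; 30 mm to +y of the board's centre and 50 mm above its underside.
- lever_tip (a point): Free end of the red grip of the cam lever, 75 mm from the pivot. The red grip is 20 mm wide (along the board's x), 12 mm thick and covers the last 44 mm. Open, it stands almost upright; it swings away from the jar, towards the board's +y, and down.
- cam_lever (a joint): Lever angle: starts at 0 to 0.3 rad (open; at 0 it leans 0.1 rad from upright towards the board's +y); 1.5 rad is its stop, the grip level at the pivot's height, pointing to the board's +y. Its cam drives the jaw 8 mm; the last part squeezes the jar with about 35 N. It takes 4 to 8 N at the tip and stays by friction where it is left.
- sprung_jaw: White V jaw with black rubber lining, 40 mm tall, that the lever drives towards the jar along the board's -y. Origin: the axis of a 60 mm jar lying snugly in its V, at the board's top.
- jam_jar: Glass jam jar, 60 mm diameter, 96 mm tall without its lid, 0.4 kg, white label with red bands. Origin: centre of its foot; z up. It stands on the board between the jaws with 1 to 3 mm of play; clamping shifts it by a few mm (the lid with it).
- jar_mouth (a point): Centre of the jar's rim, 96 mm above its foot.
- jar_label (a point): Point on the jar's side, 30 mm from its axis and 34 mm above its foot, at the middle of the label; it shows how the jar is turned.
- lid: Gold twist-off lid, 54 mm diameter, 17 mm tall, 40 g. Origin: centre of its lower edge; z up; x axis parallel to the jar's x when done up. Screwed on, the origin is 84.5 mm above the jar's foot. It needs 0.3 to 0.5 N m to turn and is free after 1.07 rad (61 degrees) anticlockwise seen from above, when its sprung liner pops it up; past about 1.8 rad its lugs run against the next threads.
- lid_top (a point): Centre of the lid's top face, 17 mm above the lid's origin; screwed on, 101.5 mm above the jar's foot. The lid rises 1 to 2 mm while it comes free. Below its lower edge is 7 mm of bare neck (42 mm diameter), then the jar's shoulder.
- mug: Small green mug, 65 x 94 x 52 mm, a loose bystander behind the board. Origin: centre of its underside.
- jam_spoon: Steel teaspoon, 139 mm long, lying on the worktop right of the board, a loose bystander. Origin: its middle.
- mandarin: Orange mandarin, 62 mm, a loose bystander left of the board towards the robot. Origin: its underside.
Mind the look-alikes: they are no part of the job. There is more than one size of the lid; the one meant has the size given above.

How it is judged:
By the outcome, as a careful person would: the job done as asked, in the order asked, and still so for the second after the job is handed in, while the arm keeps its last pose, push and grip.
It also fails if it takes over 51 s, if anything falls off the work surface, if the arm or the gripper's body presses on something with over 40 N, if the wrist force passes 120 N, or if a joint passes its speed limit or range.

## Working session

There is one attempt and no reset: what is moved stays moved. The work goes in short steps, Python scripts to look and compute and a shell command to move; the robot and the scene stay as the last step left them, time stands still between calls to the robot, and variables do not carry over. Pictures are saved under pics/ and viewed, at most 10 in all, crops included, and the job is handed in when it is done.

```bash
mkdir -p pics; ls
cat > h.py <<'E'
import numpy as np, cv2
from rig import get_obs, optics, manip
def cap(n):
    o=get_obs(); c=optics.capture(n)
    if n=="wrist":
        T=np.eye(4);T[:3,:3]=np.array(o["orientation"]);T[:3,3]=o["tool_pos"]; T=T@np.array(c["T_tool_cam"])
    else:
        T=np.eye(4);T[:3,:3]=np.array(c["attitude"]);T[:3,3]=c["xyz"]
    f=240/np.tan(np.radians(c["fov_y"])/2)
    c["T"]=T;c["f"]=f;c["K"]=np.array([[f,0,c["cx"]],[0,f,c["cy"]],[0,0,1.]])
    return c
def save(c,p): cv2.imwrite(p,cv2.cvtColor(c["pixels"],cv2.COLOR_RGB2BGR))
def rays(c,uv):
    d=(np.atleast_2d(np.array(uv,float))-[c["cx"],c["cy"]])/c["f"]; s=d.copy()
    for _ in range(20): s=d/(1+c["k1"]*(s**2).sum(1,keepdims=True))
    return s
def world(c,uv):
    uv=np.atleast_2d(uv); s=rays(c,uv); z=c["range_z"][uv[:,1].astype(int),uv[:,0].astype(int)]
    P=np.c_[s*z[:,None],z]; return P@c["T"][:3,:3].T+c["T"][:3,3]
def cloud(c):
    v,u=np.mgrid[:480,:640]; return world(c,np.c_[u.ravel(),v.ravel()]).reshape(480,640,3)
def plane(c,uv,z):
    s=rays(c,uv); D=np.c_[s,np.ones(len(s))]@c["T"][:3,:3].T; o=c["T"][:3,3]
    return o+D*((z-o[2])/D[:,2])[:,None]
E
python3 - <<'E'
from h import *
import pickle
for n in ["scene","side","wrist"]:
    c=cap(n); save(c,f"pics/{n}0.png"); pickle.dump(c,open(n+"0.pkl","wb"));print(n,c["T"].round(3).tolist(),c["fov_y"],c["k1"])
print(get_obs())
E
```

```text
pics
scene [[0.629, -0.551, 0.548, 0.084], [-0.777, -0.45, 0.44, -0.756], [0.004, -0.703, -0.711, 0.688], [0.0, 0.0, 0.0, 1.0]] 56.99945930191177 -0.060608286197958744
side [[0.976, -0.106, 0.191, 0.337], [-0.217, -0.374, 0.902, -1.383], [-0.024, -0.922, -0.388, 0.512], [0.0, 0.0, 0.0, 1.0]] 46.412394642896786 -0.046287660145531366
wrist [[1.0, 0.0, -0.002, 0.624], [-0.0, -0.962, -0.274, 0.072], [-0.002, 0.274, -0.962, 0.383], [0.0, 0.0, 0.0, 1.0]] 66.54873897164198 0.017542738592933954
{'t': 0.15, 'joints': array([  1.93585212,  39.52222745, -11.14458172,  89.72825164,
         9.01332887,  51.70997226, -12.3226025 ]), 'joint_velocities': array([ 0.08712723, -0.14643297, -0.03372131, -0.12718899,  0.14521638,
        0.06483005,  0.01849026]), 'tau': array([-1.46674727e-03, -5.27863634e+01, -1.26819178e+00, -1.53587687e+01,
       -5.24473807e-02,  3.92338901e-03,  1.12435155e-04]), 'tool_pos': array([ 6.24767415e-01, -1.99078823e-05,  4.04106404e-01]), 'orientation': array([[-9.60100800e-05,  9.99999059e-01, -1.36848475e-03],
       [ 9.99999988e-01,  9.58443224e-05, -1.21189932e-04],
       [-1.21058656e-04, -1.36849637e-03, -9.99999056e-01]]), 'wrist_force': array([-0.7032465 ,  0.34725332,  0.1701649 ]), 'wrist_torque': array([ 0.0490399 , -0.00168515,  0.00405523]), 'finger_force': 0.0, 'finger_gap': 0.08806258079410853}
```

View pics/scene0.png

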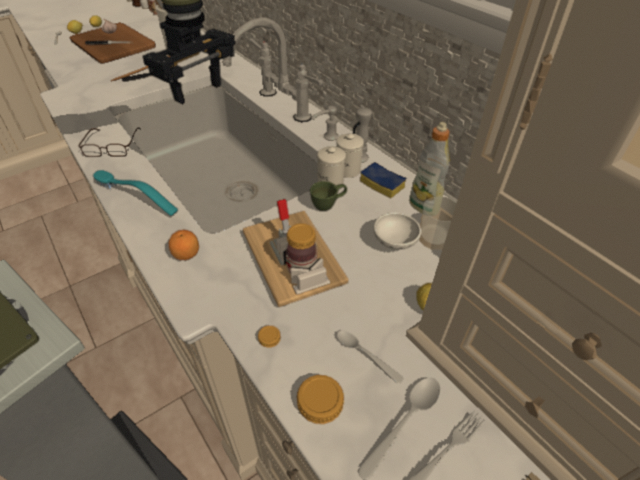

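View pics/wrist0.png

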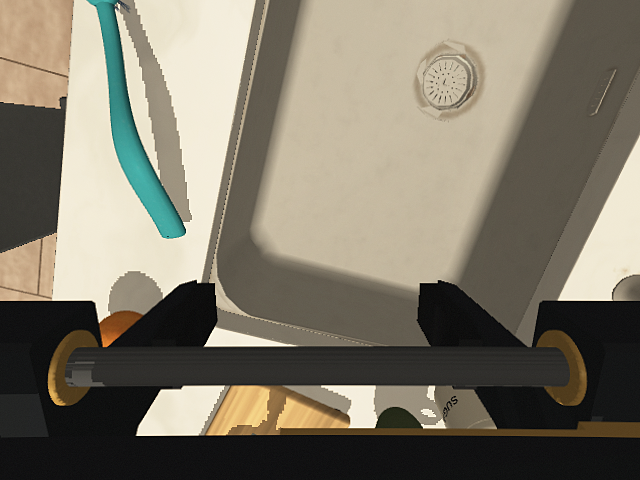

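The scene view shows the board at about (295,257), with the jar and its gold lid at (301,236) and the red lever at (283,210). The mug is at (323,195), the mandarin at (184,244) and the spoon at (368,355).
Lid look-alikes are the small gold lid at (269,336), the large gold lid at (321,398) and the lid on the jar at (301,236). I choose the one on the jar and will check it in a close crop.

Run:
```python
from h import *
import pickle
c=pickle.load(open("scene0.pkl","rb")); s=pickle.load(open("side0.pkl","rb"))
im=cv2.cvtColor(c["pixels"],cv2.COLOR_RGB2BGR)[190:310,235:355]
im2=cv2.cvtColor(s["pixels"],cv2.COLOR_RGB2BGR)
P=cloud(c)
# side projection of jar
j=world(c,[[301,236]])[0]; q=s["T"][:3,:3].T@(j-s["T"][:3,3]); u=(q[:2]/q[2]*s["f"]+[s["cx"],s["cy"]]).astype(int); print(j,u)
x0,y0=max(u[0]-40,0),max(u[1]-40,0); b=im2[y0:y0+100,x0:x0+80]; print(x0,y0)
a=cv2.resize(im,None,fx=4,fy=4,interpolation=cv2.INTER_CUBIC); b=cv2.resize(b,(320,400),interpolation=cv2.INTER_CUBIC)
o=np.zeros((480,800,3),np.uint8);o[:,:480]=a;o[:400,480:]=b;cv2.imwrite("pics/crop1.png",o)
# lid top points
m=(abs(P[...,0]-j[0])<.06)&(abs(P[...,1]-j[1])<.06)&(P[...,2]>.115)&(P[...,2]<.135)
hsv=cv2.cvtColor(c["pixels"],cv2.COLOR_RGB2HSV)
red=((hsv[...,0]<6)|(hsv[...,0]>174))&(hsv[...,1]>170)&(hsv[...,2]>120)
v,u=np.nonzero(red); k=(abs(u-285)<25)&(abs(v-212)<25); print("red",np.c_[u,v][k].min(0),np.c_[u,v][k].max(0),np.median(P[v[k],u[k]],0), P[v[k],u[k]].min(0),P[v[k],u[k]].max(0))
Q=P[m]; print("lidtop",len(Q),Q.mean(0),np.median(Q,0),Q.min(0),Q.max(0))
# board top
m=(abs(P[...,0]-j[0])<.2)&(abs(P[...,1]-j[1])<.2)&(abs(P[...,2]-.022)<.005)
mm=cv2.morphologyEx(m.astype(np.uint8),cv2.MORPH_OPEN,np.ones((3,3)))>0
Q=P[mm]; r=cv2.minAreaRect(Q[:,:2].astype(np.float32)*1000); print("board",len(Q),r,cv2.boxPoints(r).tolist(),np.median(Q[:,2]))
```

```text
[ 0.51748228 -0.37926639  0.12057482] [304 225]
264 185
red [278 200] [288 219] [ 0.56559907 -0.29039986  0.10397191] [ 0.08384084 -0.75588124  0.08219276] [ 0.57745697 -0.27868878  0.68825294]
lidtop 507 [ 0.521315   -0.37613577  0.12021229] [ 0.5213319  -0.37631548  0.12047553] [ 0.49672961 -0.40155655  0.11501912] [ 0.5502986  -0.34894549  0.12427614]
board 4006 ((474.0657958984375, -381.5525817871094), (433.32257080078125, 287.39971923828125), 21.826549530029297) [[219.50881958007812, -328.7082824707031], [326.36346435546875, -595.50537109375], [728.622802734375, -434.3968811035156], [621.7681274414062, -167.59979248046875]] 0.02015916600441442
```

View pics/crop1.png

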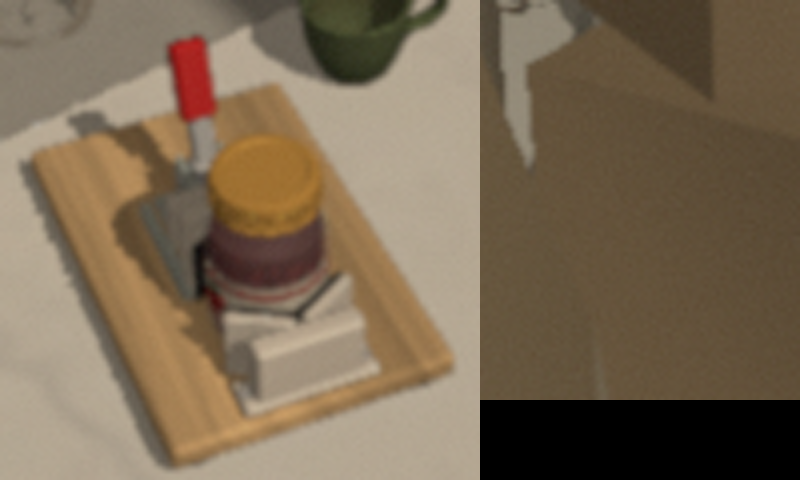

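The crop shows the chosen lid on the jar in the clamp, and its cloud is about 54 mm across, which matches the description. The red lever grip stands from about (282,200) to (285,219), and the board corners are (244,229), (304,211), (348,280) and (279,304). I'll move over the board now.

```bash
python3 -m creep '[{"dp":[-0.25,-1,0],"delta_rot":[0,0,-0.375]},{"dp":[-0.25,-1,0],"delta_rot":[0,0,-0.375]},{"dp":[-0.25,-1,0],"delta_rot":[0,0,-0.375]},{"dp":[-0.25,-1,0],"delta_rot":[0,0,-0.375]},{"dp":[-0.25,-1,0],"delta_rot":[0,0,-0.375]},{"dp":[-0.25,-1,0],"delta_rot":[0,0,-0.375]},{"dp":[-0.25,-1,0],"delta_rot":[0,0,-0.375]},{"dp":[-0.25,-1,0],"delta_rot":[0,0,-0.375]}]' 0
python3 -m creep '[{"dp":[-0.25,-1,0],"delta_rot":[0,0,-0.375]},{"dp":[-0.25,-1,0],"delta_rot":[0,0,-0.375]},{"dp":[-0.25,-1,0],"delta_rot":[0,0,-0.375]},{"dp":[-0.25,-1,0],"delta_rot":[0,0,-0.375]},{"dp":[-0.25,-1,0],"delta_rot":[0,0,-0.375]},{"dp":[-0.25,-1,0],"delta_rot":[0,0,-0.375]},{"dp":[-0.25,-1,0],"delta_rot":[0,0,-0.375]},{"dp":[-0.25,-1,0],"delta_rot":[0,0,-0.375]}]' 0
python3 - <<'E'
from h import *
import pickle
c=cap("wrist"); save(c,"pics/wrist1.png"); pickle.dump(c,open("wrist1.pkl","wb")); print(get_obs()["joints"].round(1),get_obs()["tool_pos"],c["T"].round(3).tolist())
s=pickle.load(open("scene0.pkl","rb"))
p=plane(s,[(243.75,228.75),(304.5,211.25),(348.2,279),(278.5,303.5)],.022); print(p[:,:2],p.mean(0),np.linalg.norm(p-np.roll(p,1,0),axis=1))
P=cloud(s); b=p.mean(0); m=(abs(P[...,0]-b[0])<.3)&(abs(P[...,1]-b[1])<.25)&(P[...,2]>.14); 
if m.any(): print("tall",[P[m][P[m][:,2]>h].round(2)[:: max(1,m.sum()//8)].tolist() for h in [.14]])
E
```

```text
t: 1.15
tool_pos: [0.5847, -0.1613, 0.4048]
orientation: [[0.24, 0.971, 0.0], [0.971, -0.24, -0.0], [0.0, 0.0, -1.0]]
wrist_force: [0.6, -0.5, -0.4]
finger_gap: 0.0103
finger_force: 0.0
t: 2.15
tool_pos: [0.5447, -0.3213, 0.4047]
orientation: [[0.464, 0.886, 0.0], [0.886, -0.464, 0.0], [0.0, 0.0, -1.0]]
wrist_force: [-0.6, -0.3, -0.1]
finger_gap: 0.0001
finger_force: 0.0
[29.3 39.9 -4.9 88.4  4.2 51.8 -5. ] [ 0.54329949 -0.3247838   0.40472062] [[0.886, -0.446, -0.126, 0.576], [-0.464, -0.852, -0.242, -0.257], [0.0, 0.273, -0.962, 0.384], [0.0, 0.0, 0.0, 1.0]]
[[ 0.53104891 -0.20262798]
 [ 0.65896397 -0.26853041]
 [ 0.55963476 -0.46239757]
 [ 0.42957821 -0.39648464]] [ 0.54480646 -0.33251015  0.022     ] [0.21880747 0.14389369 0.21783197 0.14580542]
```

View pics/wrist1.png

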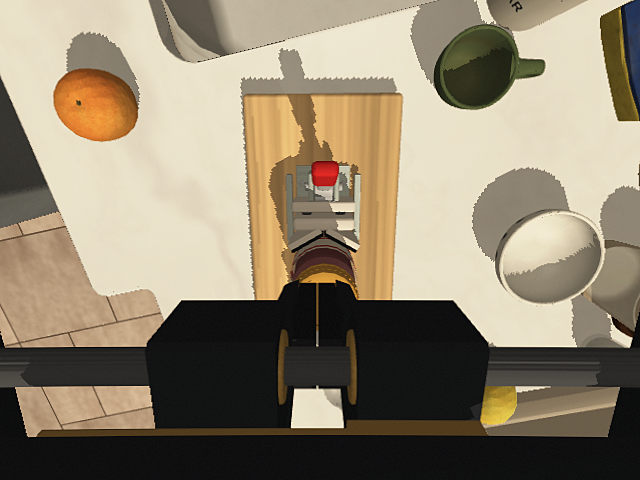

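The wrist view has the board's far corners at (244,95) and (402,95), with sides running to (252,300) and (393,300). The red tip is at (325,173), the mug at (478,68), and the lid is hidden behind the fingers at (325,275).

Run:
```python
from h import *
import pickle
c=pickle.load(open("wrist1.pkl","rb"))
p=plane(c,[(244.5,94.5),(402.5,94.5),(252,299),(393.5,299)],.022)[:,:2]
print(p, np.linalg.norm(p[0]-p[1]))
print("ang x",np.degrees(np.arctan2(*(p[1]-p[0])[::-1])),"ang L",np.degrees(np.arctan2(*(p[0]-p[2])[::-1])),"R",np.degrees(np.arctan2(*(p[1]-p[3])[::-1])))
s=p[0]-p[2]+p[1]-p[3]; ey=s/np.linalg.norm(s); ex=np.array([ey[1],-ey[0]])
B=(p[0]+p[1])/2-ey*.1125; print("B",B,"ex",ex,"ey",ey,"pivot",B+.03*ey,"jar",B-.051*ey)
P=cloud(c); hsv=cv2.cvtColor(c["pixels"],cv2.COLOR_RGB2HSV)
red=((hsv[...,0]<6)|(hsv[...,0]>174))&(hsv[...,1]>150)&(hsv[...,2]>80); red[:150]=0;red[195:]=0;red[:,:300]=0;red[:,350:]=0
Q=P[red]; L=np.c_[(Q[:,:2]-B)@ex,(Q[:,:2]-B)@ey,Q[:,2]]; print(len(Q),np.percentile(L,[2,25,50,75,98],0).round(4))
s0=pickle.load(open("scene0.pkl","rb"));Q=cloud(s0)
m=(abs(Q[...,0]-.52)<.05)&(abs(Q[...,1]+.376)<.05)&(Q[...,2]>.108)&(Q[...,2]<.135);Q=Q[m];L=np.c_[(Q[:,:2]-B)@ex,(Q[:,:2]-B)@ey,Q[:,2]]; print("lid",np.percentile(L,[0,2,50,98,100],0).round(4))
```

```text
[[ 0.53342628 -0.19530321]
 [ 0.66262509 -0.26298529]
 [ 0.43500542 -0.37637978]
 [ 0.5702772  -0.44722645]] 0.14585334780441375
ang x -27.648241211859542 ang L 61.47451713589021 R 63.37842379842892
B [ 0.54595092 -0.32886621] ex [ 0.88641741 -0.46288678] ey [0.46288678 0.88641741] pivot [ 0.55983753 -0.30227369] jar [ 0.5223437 -0.3740735]
619 [[-0.0097  0.0381  0.0882]
 [-0.0054  0.0457  0.1121]
 [-0.0005  0.0512  0.1195]
 [ 0.0038  0.0551  0.1209]
 [ 0.0083  0.059   0.1225]]
lid [[-0.0259 -0.0786  0.1081]
 [-0.0243 -0.0765  0.1088]
 [-0.0007 -0.0569  0.1202]
 [ 0.024  -0.0289  0.1226]
 [ 0.0273 -0.024   0.1243]]
```

```bash
python3 -m creep '[{"dp":[0.08,0.083,-0.8],"delta_rot":[0,0,0]},{"dp":[0.08,0.083,-0.8],"delta_rot":[0,0,0]},{"dp":[0.08,0.083,-0.8],"delta_rot":[0,0,0]},{"dp":[0.08,0.083,-0.8],"delta_rot":[0,0,0]},{"dp":[0.08,0.083,-0.8],"delta_rot":[0,0,0]},{"dp":[0.08,0.083,-0.8],"delta_rot":[0,0,0]},{"dp":[0.08,0.083,-0.8],"delta_rot":[0,0,0]},{"dp":[0.08,0.083,-0.8],"delta_rot":[0,0,0]}]' 0
python3 -c "
from h import *
c=cap('wrist');save(c,'pics/wrist2.png');print(get_obs()['tool_pos'],get_obs()['wrist_force'])"
```

```text
t: 3.2
tool_pos: [0.5579, -0.3066, 0.2757]
orientation: [[0.462, 0.887, 0.0], [0.887, -0.462, -0.0], [0.0, 0.0, -1.0]]
wrist_force: [0.6, 0.2, 0.5]
finger_gap: 0.0005
finger_force: 0.0
[ 0.55748258 -0.30582334  0.27361621] [ 0.02166917  1.33395568 -0.2770764 ]
```

View pics/wrist2.png

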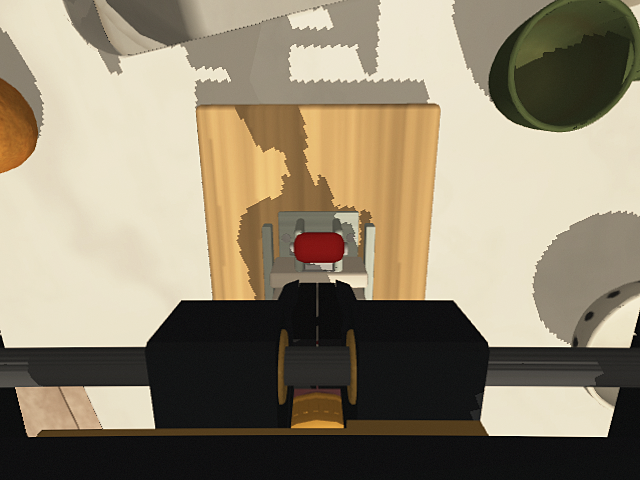

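The fingers are at (317,330), between the lid at (317,410) and the red grip at (319,247), and lined up with it. I'll push the lever now.

```bash
python3 -m creep '[{"dp":[0.185,0.355,-0.1],"delta_rot":[0,0,0]},{"dp":[0.266,0.51,-0.175],"delta_rot":[0,0,0]},{"dp":[0.243,0.465,-0.275],"delta_rot":[0,0,0]},{"dp":[0.215,0.412,-0.4],"delta_rot":[0,0,0]},{"dp":[0.174,0.332,-0.47],"delta_rot":[0,0,0]},{"dp":[0.125,0.239,-0.54],"delta_rot":[0,0,0]},{"dp":[0.074,0.142,-0.58],"delta_rot":[0,0,0]},{"dp":[0.037,0.071,-0.31],"delta_rot":[0,0,0]}]' 0
python3 -c "
from h import *
c=cap('wrist');save(c,'pics/wrist3.png');print(get_obs()['tool_pos'],get_obs()['wrist_force'])"
```

```text
t: 4.25
tool_pos: [0.5837, -0.2571, 0.2206]
orientation: [[0.462, 0.887, -0.001], [0.887, -0.462, -0.002], [-0.003, 0.0, -1.0]]
wrist_force: [-10.4, -2.6, 43.2]
finger_gap: 0.0002
finger_force: 23.0
[ 0.58369067 -0.25708498  0.22114831] [-5.30727909 -3.15877871  8.32491092]
```

View pics/wrist3.png

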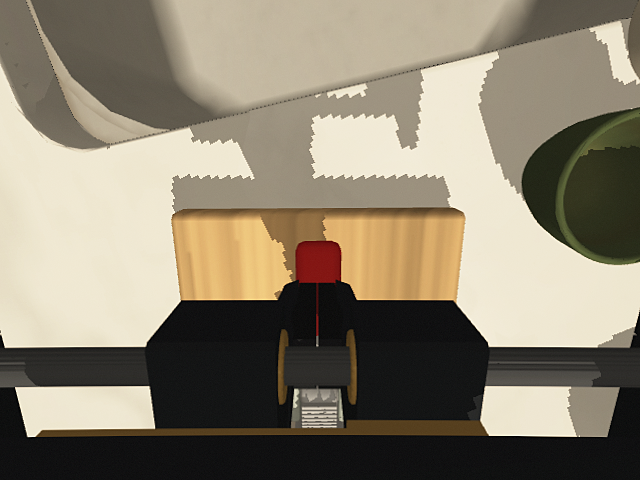

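The lever lies back with the red tip at (318,260), and the fingertip height of 55 mm means it is about level. A light extra press will confirm the stop.

```bash
python3 -m creep '[{"dp":[0,0,-0.1],"delta_rot":[0,0,0]},{"dp":[0,0,-0.1],"delta_rot":[0,0,0]},{"dp":[0,0,0],"delta_rot":[0,0,0]},{"dp":[0,0,0],"delta_rot":[0,0,0]},{"dp":[0,0,0],"delta_rot":[0,0,0]},{"dp":[0,0,0],"delta_rot":[0,0,0]},{"dp":[0,0,0],"delta_rot":[0,0,0]},{"dp":[0,0,0],"delta_rot":[0,0,0]}]' 0; python3 -c "
from h import *
print(get_obs()['tool_pos'],get_obs()['wrist_force'])"
```

```text
t: 5.3
tool_pos: [0.5836, -0.2571, 0.2207]
orientation: [[0.463, 0.886, -0.0], [0.886, -0.463, -0.003], [-0.003, 0.001, -1.0]]
wrist_force: [-12.4, 0.7, 34.1]
finger_gap: 0.0005
finger_force: 17.3
[ 0.58364917 -0.25713285  0.22072106] [-12.40439522   0.72403773  34.08321894]
```

It is firmly at the stop: 34 N with no motion. Next I retreat upward, open the gripper and look at the lid.

```bash
python3 -m creep '[{"dp":[0,0,1],"delta_rot":[0,0,0]},{"dp":[-0.2,-0.38,1],"delta_rot":[0,0,0]},{"dp":[-0.3,-0.57,1],"delta_rot":[0,0,0]},{"dp":[-0.3,-0.57,1],"delta_rot":[0,0,0]},{"dp":[-0.3,-0.57,1],"delta_rot":[0,0,0]},{"dp":[-0.3,-0.57,1],"delta_rot":[0,0,0]},{"dp":[-0.3,-0.57,1],"delta_rot":[0,0,0]},{"dp":[-0.3,-0.57,1],"delta_rot":[0,0,0]}]' 0
python3 -m creep '[{"dp":[-0.4,-0.77,0],"delta_rot":[0,0,0]},{"dp":[-0.4,-0.77,0],"delta_rot":[0,0,0]},{"dp":[-0.4,-0.77,0],"delta_rot":[0,0,0]},{"dp":[-0.4,-0.77,0],"delta_rot":[0,0,0]},{"dp":[-0.4,-0.77,0],"delta_rot":[0,0,0]},{"dp":[-0.4,-0.77,0],"delta_rot":[0,0,0]},{"dp":[-0.2,-0.38,0],"delta_rot":[0,0,0]},{"dp":[0,0,0],"delta_rot":[0,0,0]}]' 88
python3 - <<'E'
from h import *
import pickle
c=cap('wrist');save(c,'pics/wrist4.png');pickle.dump(c,open("wrist4.pkl","wb"));print(get_obs()['tool_pos'],get_obs()['joints'].round(1))
B=np.array([.54595,-.32887]);ex=np.array([.8864,-.4629]);ey=np.array([.4629,.8864])
c2=cap("scene");pickle.dump(c2,open("scene4.pkl","wb"));P=cloud(c)
hsv=cv2.cvtColor(c["pixels"],cv2.COLOR_RGB2HSV)
m=(P[...,2]>.116)&(P[...,2]<.135)&(hsv[...,0]<30)&(hsv[...,1]>120)
n,l,st,ce=cv2.connectedComponentsWithStats(m.astype(np.uint8)); i=1+st[1:,4].argmax(); print(st[i],ce[i])
Q=P[l==i];print("ztop",np.median(Q[:,2]))
v,u=np.nonzero(l==i); H=cv2.convexHull(np.c_[u,v].astype(np.float32))[:,0]
W=plane(c,H,.1225)[:,:2]; (cx,cy),r=cv2.minEnclosingCircle(W.astype(np.float32)); print("lid",cx,cy,r,"board",[(np.array([cx,cy])-B)@e for e in(ex,ey)])
E
```

```text
t: 6.3
tool_pos: [0.5433, -0.3335, 0.377]
orientation: [[0.463, 0.886, 0.0], [0.886, -0.463, -0.0], [-0.0, 0.0, -1.0]]
wrist_force: [0.6, -0.4, 0.1]
finger_gap: 0.0007
finger_force: 0.0
t: 7.3
tool_pos: [0.4917, -0.4329, 0.3757]
orientation: [[0.463, 0.886, 0.0], [0.886, -0.463, -0.0], [-0.0, 0.0, -1.0]]
wrist_force: [0.0, -0.2, 0.3]
finger_gap: 0.0781
finger_force: 0.0
[ 0.49230839 -0.43199798  0.37570927] [40.4 43.5 -6.  85.9  5.3 50.8  5.2]
[ 276   95   87   90 5927] [318.90079298 139.7315674 ]
ztop 0.12220567923384601
lid 0.5224103927612305 -0.37317758798599243 0.026619527488946915 board [np.float64(-0.0003555253777294577), np.float64(-0.050170730181610126)]
```

View pics/wrist4.png

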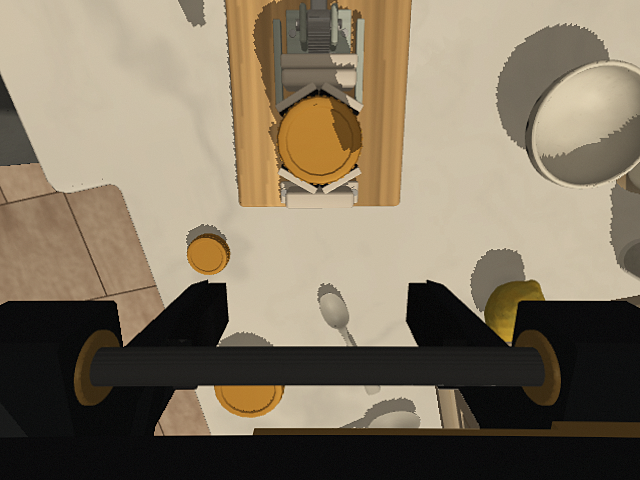

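The lid is now at (319,140), clamped between both jaws, with the lever pushed away out of frame at the top. It sits at world (0.5224, -0.3732). I'll descend around it.

```bash
python3 -m creep '[{"dp":[0.377,0.7375,0],"delta_rot":[0,0,0]},{"dp":[0.377,0.7375,0],"delta_rot":[0,0,0]},{"dp":[0.377,0.7375,0],"delta_rot":[0,0,0]},{"dp":[0.377,0.7375,0],"delta_rot":[0,0,0]},{"dp":[0,0,-1],"delta_rot":[0,0,0]},{"dp":[0,0,-1],"delta_rot":[0,0,0]},{"dp":[0,0,-1],"delta_rot":[0,0,0]},{"dp":[0,0,-1],"delta_rot":[0,0,0]}]' 88
python3 -m creep '[{"dp":[0,0,-0.345],"delta_rot":[0,0,0]},{"dp":[0,0,-0.345],"delta_rot":[0,0,0]},{"dp":[0,0,-0.345],"delta_rot":[0,0,0]},{"dp":[0,0,-0.345],"delta_rot":[0,0,0]},{"dp":[0,0,0],"delta_rot":[0,0,0]},{"dp":[0,0,0],"delta_rot":[0,0,0]},{"dp":[0,0,0],"delta_rot":[0,0,0]},{"dp":[0,0,0],"delta_rot":[0,0,0]}]' 88
python3 -c "
from h import *
import pickle
c=cap('wrist');save(c,'pics/wrist5.png');pickle.dump(c,open('wrist5.pkl','wb'));print(get_obs()['tool_pos'],get_obs()['wrist_force'])"
```

```text
t: 8.4
tool_pos: [0.5228, -0.3723, 0.2952]
orientation: [[0.461, 0.887, 0.0], [0.887, -0.461, -0.0], [0.0, 0.0, -1.0]]
wrist_force: [0.8, -0.3, -0.0]
finger_gap: 0.0881
finger_force: 0.0
t: 9.4
tool_pos: [0.5224, -0.3732, 0.2684]
orientation: [[0.462, 0.887, 0.0], [0.887, -0.462, -0.0], [-0.0, 0.001, -1.0]]
wrist_force: [-0.1, 0.0, 0.6]
finger_gap: 0.0882
finger_force: 0.0
[ 0.52240619 -0.37322274  0.26833898] [ 0.5447369  -0.01893394 -1.20517037]
```

View pics/wrist5.png

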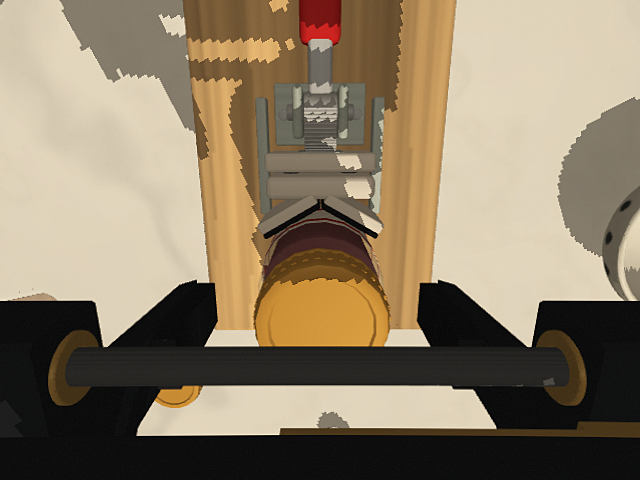

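The lid spans columns 256–388, with its middle at about 322. The fingers' mid-plane is at about 317.5, so the lid is about 1.8 mm to the board's +x. The lever lies flat at (320,20). I'll correct by 1.6 mm and grip.

```bash
python3 -m creep '[{"dp":[0.07,-0.037,0],"delta_rot":[0,0,0]},{"dp":[0,0,0],"delta_rot":[0,0,0]},{"dp":[0,0,0],"delta_rot":[0,0,0]},{"dp":[0,0,0],"delta_rot":[0,0,0]},{"dp":[0,0,0],"delta_rot":[0,0,0]},{"dp":[0,0,0],"delta_rot":[0,0,0]},{"dp":[0,0,0],"delta_rot":[0,0,0]},{"dp":[0,0,0],"delta_rot":[0,0,0]}]' 50; python3 -c "
from h import *
o=get_obs();print(o['tool_pos'],o['wrist_force'],o['wrist_torque'],o['finger_gap'],o['finger_force'])"
```

```text
t: 10.45
tool_pos: [0.524, -0.374, 0.2682]
orientation: [[0.462, 0.887, 0.001], [0.887, -0.462, -0.0], [0.0, 0.001, -1.0]]
wrist_force: [1.8, -1.1, -1.8]
finger_gap: 0.0536
finger_force: 30.0
[ 0.52400671 -0.37400855  0.26821209] [ 1.7777271  -1.13910134 -1.79053444] [-0.27286591 -0.39401292  0.00292186] 0.05355404515866577 29.99973225922986
```

```bash
python3 -m creep '[{"dp":[0,0,0],"delta_rot":[0,0,0.95]},{"dp":[0,0,0],"delta_rot":[0,0,0.95]},{"dp":[0,0,0],"delta_rot":[0,0,0.95]},{"dp":[0,0,0.01],"delta_rot":[0,0,0.95]},{"dp":[0,0,0],"delta_rot":[0,0,0.95]},{"dp":[0,0,0.01],"delta_rot":[0,0,0.95]},{"dp":[0,0,0],"delta_rot":[0,0,0.95]},{"dp":[0,0,0.01],"delta_rot":[0,0,0.95]}]' 50; python3 -c "
from h import *
o=get_obs();print(o['tool_pos'],o['wrist_force'],o['wrist_torque'],o['finger_gap'],o['finger_force'])
import pickle
c=cap('wrist');save(c,'pics/wrist6.png');pickle.dump(c,open('wrist6.pkl','wb'))"
```

```text
t: 11.45
tool_pos: [0.5231, -0.3742, 0.2685]
orientation: [[-0.128, 0.992, -0.001], [0.992, 0.128, 0.0], [0.0, -0.001, -1.0]]
wrist_force: [1.5, -1.3, -3.3]
finger_gap: 0.0533
finger_force: 30.0
[ 0.52310832 -0.37418423  0.2685242 ] [ 1.51027139 -1.33999338 -3.30640387] [-0.2299915  -0.23067878 -0.4077894 ] 0.05330743129707658 30.000033150556646
```

View pics/wrist6.png

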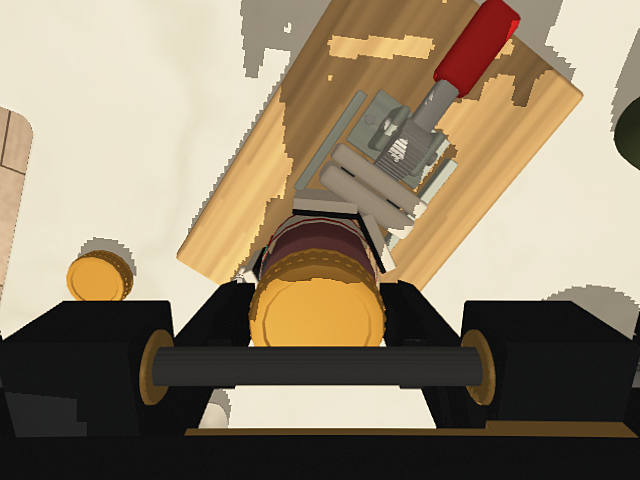

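The lid is held between the fingers at (318,305), with the board now turned in view and the lever at (478,45) still down. The torque of 0.41 N m fits a turning lid. I'll continue the turn.

```bash
python3 -m creep '[{"dp":[0,0,0],"delta_rot":[0,0,0.95]},{"dp":[0,0,0.01],"delta_rot":[0,0,0.95]},{"dp":[0,0,0],"delta_rot":[0,0,0.95]},{"dp":[0,0,0.01],"delta_rot":[0,0,0.95]},{"dp":[0,0,0.01],"delta_rot":[0,0,0.95]},{"dp":[0,0,0.01],"delta_rot":[0,0,0.95]},{"dp":[0,0,0],"delta_rot":[0,0,0.95]},{"dp":[0,0,0],"delta_rot":[0,0,0]}]' 50; python3 -c "
from h import *
o=get_obs();print(o['tool_pos'],o['wrist_force'],o['wrist_torque'],o['finger_gap'],o['finger_force'],o['joints'].round(1))"
```

```text
t: 12.5
tool_pos: [0.5232, -0.374, 0.2696]
orientation: [[-0.612, 0.791, -0.001], [0.791, 0.612, 0.0], [0.001, -0.001, -1.0]]
wrist_force: [-1.0, -1.2, 0.4]
finger_gap: 0.0535
finger_force: 30.0
[ 0.52323651 -0.37397392  0.2695732 ] [-1.01531814 -1.24501277  0.37598215] [0.00018034 0.06619423 0.03980822] 0.05348250905745441 29.99981372306138 [ 43.3  51.8 -22.4  91.9  26.7  41.8  46.2]
```

The torque fell to about 0 at 1.14 rad, so the threads have let go. I'll lift straight up, slowly at first.

```bash
python3 -m creep '[{"dp":[0,0,0.06],"delta_rot":[0,0,0]},{"dp":[0,0,0.06],"delta_rot":[0,0,0]},{"dp":[0,0,0.06],"delta_rot":[0,0,0]},{"dp":[0,0,0.06],"delta_rot":[0,0,0]},{"dp":[0,0,0.06],"delta_rot":[0,0,0]},{"dp":[0,0,0],"delta_rot":[0,0,0]},{"dp":[0,0,0],"delta_rot":[0,0,0]},{"dp":[0,0,0],"delta_rot":[0,0,0]}]' 50; python3 -c "
from h import *
o=get_obs();print(o['tool_pos'],o['wrist_force'],o['wrist_torque'],o['finger_gap'],o['finger_force'])"
```

```text
t: 13.5
tool_pos: [0.5237, -0.3739, 0.2755]
orientation: [[-0.613, 0.79, 0.0], [0.79, 0.613, 0.0], [0.0, 0.0, -1.0]]
wrist_force: [0.1, 0.7, 0.2]
finger_gap: 0.0535
finger_force: 30.0
[ 0.52373283 -0.37392333  0.27550751] [0.13642789 0.71040309 0.21196205] [ 0.06518715 -0.08651953  0.02049377] 0.05350505303461991 29.99999267606654
```

```bash
python3 -m creep '[{"dp":[0,0,0.2],"delta_rot":[0,0,0]},{"dp":[0,0,0.2],"delta_rot":[0,0,0]},{"dp":[0,0,0.2],"delta_rot":[0,0,0]},{"dp":[0,0,0.2],"delta_rot":[0,0,0]},{"dp":[0,0,0.2],"delta_rot":[0,0,0]},{"dp":[0,0,0.2],"delta_rot":[0,0,0]},{"dp":[0,0,0],"delta_rot":[0,0,0]},{"dp":[0,0,0],"delta_rot":[0,0,0]}]' 50
python3 - <<'E'
from h import *
o=get_obs();print(o['tool_pos'],o['wrist_force'],o['finger_gap'])
a=cap('scene');w=cap('wrist')
B=np.array([.54595,-.32887]);ex=np.array([.8864,-.4629]);ey=np.array([.4629,.8864])
o=np.zeros((480,800,3),np.uint8)
o[:,:480]=cv2.resize(a["pixels"][190:310,235:355],(480,480),interpolation=cv2.INTER_CUBIC)
o[:240,480:]=cv2.resize(w["pixels"],(320,240)); cv2.imwrite("pics/fin.png",o[...,::-1])
for n,c in(("s",a),("w",w)):
    P=cloud(c);hsv=cv2.cvtColor(c["pixels"],cv2.COLOR_RGB2HSV)
    red=((hsv[...,0]<6)|(hsv[...,0]>174))&(hsv[...,1]>170)&(hsv[...,2]>60)
    L=np.c_[(P[red][:,:2]-B)@ex,(P[red][:,:2]-B)@ey,P[red][:,2]];L=L[(abs(L[:,0])<.02)&(L[:,1]>.05)&(L[:,1]<.12)];print(n,len(L),np.percentile(L,[5,50,95],0).round(3) if len(L) else 0)
    g=(hsv[...,0]<28)&(hsv[...,0]>8)&(hsv[...,1]>130)&(np.hypot(P[...,0]-.5237,P[...,1]+.374)<.04)&(P[...,2]>.1); print("gold z",np.percentile(P[g][:,2],[1,5,50,95]).round(4),"xy",np.percentile(P[g][:,:2],[2,98],0).round(4))
E
```

```text
t: 14.5
tool_pos: [0.5237, -0.3739, 0.2995]
orientation: [[-0.613, 0.79, -0.0], [0.79, 0.613, 0.0], [0.0, -0.0, -1.0]]
wrist_force: [0.4, -1.1, -0.1]
finger_gap: 0.0534
finger_force: 30.0
[ 0.52368778 -0.3738968   0.29947478] [ 0.37161408 -1.10606434 -0.13494873] 0.05336107273381217
s 20 [[-0.008  0.085  0.05 ]
 [-0.005  0.092  0.051]
 [-0.001  0.099  0.053]]
gold z [0.2391 0.2455 0.3443 0.4287] xy [[ 0.4897 -0.4102]
 [ 0.542  -0.3606]]
w 2349 [[-0.01   0.066  0.05 ]
 [-0.003  0.084  0.054]
 [ 0.007  0.103  0.055]]
gold z [0.1395 0.1455 0.1535 0.224 ] xy [[ 0.4927 -0.3879]
 [ 0.5413 -0.338 ]]
```

View pics/fin.png

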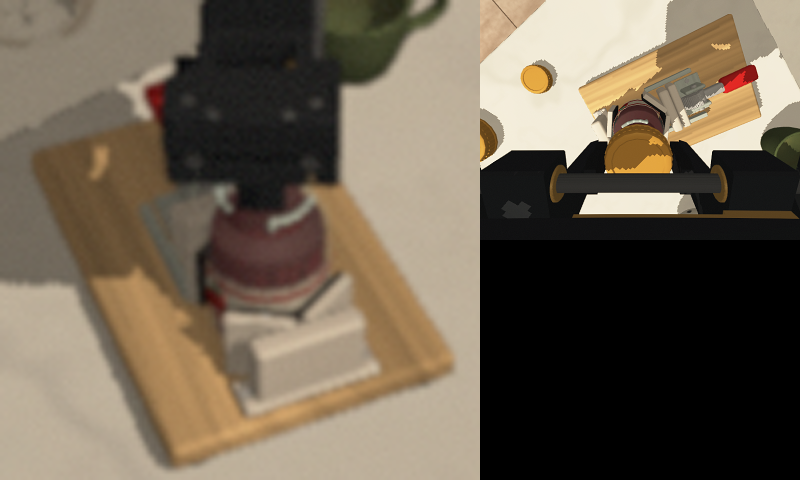

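The jar sits unchanged in the clamp with its mouth bare. The lid is held above it with its top at z ≈ 0.154, which puts the lower edge about 1.9 cm above the mouth. The lever is level and down, so I'm handing in.

```bash
python3 -c "
from rig import manip
print(manip.close_job())"
```

```text
the job is handed in; nothing more can be done
None
```

The job is handed in at about 15 s: the lever is locked down, the lid was turned about 65° until it let go, and the gripper holds it level about 2 cm above the mouth of the jar, which is still in the clamp.

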